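# Third hand at the tacking jig

### The job

Take the ribbed steel bracket off the bench, stand it foot down on the bed of the jig with its tall face plate flat against the sprung pad and lined up with it, and push it against the pad with a steady force of about 12 N, never driving the pad to the end of its travel. Hold it like that for a few seconds for the smith who will tack it, and finish while still holding it pressed: do not let go or put anything down. Leave the hammer, the plain angle and the tin where they are.

Things in the scene. Friction and masses are not known exactly. Their poses are not given: they have to be found in the camera images.
- bracket: bare steel bracket, 0.6 to 0.85 kg, standing on its foot: foot plate 80 (x) x 60 (y) x 8 thick; upright face plate 60 wide x 60 high x 8 thick, outer face at x = +40; one rib along the middle, 10 thick (y), x = -20 to +32, top at z = 60. Origin: centre of the foot's underside; z up, x towards the face plate. Can be gripped from above by the rib, fingers closing along y
- bracket_rib (a point): point in the rib of the bracket, a good place to grip: 3 ahead of the bracket's origin in x, 45 above its underside
- bracket_face (a point): point on the outer surface of the bracket's face plate, mid-width, 28 above its underside: bracket x = +40; x points out of the face
- jig: fixed dark steel jig: bed plate 200 (x) x 110 (y), its top at z = 12, a rigid post 90 wide at x = 75 to 95, top at z = 76, and before it the sprung pad. Origin: centre of the bed's underside, on the bench; z up, x points from the open end of the bed to the pad and post: the bracket is pushed along +x
- pad_face (a point): middle of the front face of the sprung pad, a bright steel plate 60 wide (y), 10 thick, 14 to 66 above the bench; the face looks to the jig's -x, at jig x = +30, y = 0 when not pressed; this point is 40 above the bench and moves with the pad; axes parallel to the jig's
- pad (a joint): travel of the sprung pad in m, 0 at rest, growing as it is pushed towards the post (jig +x), end of travel at 0.025; the spring pushes back with 1 N for each mm (1000 N/m, no preload, friction 0.2 N), so 12 N is 0.012
- hammer: bystander: hammer with a long handle lying on the bench; leave it
- angle: bystander: smaller dark plain angle piece without a rib, foot 60 x 40, upright 46 high; leave it. Origin at the centre of its underside
- tin: bystander: open steel tin, 80 across, 75 high; leave it. Origin at the centre of its underside

How it is judged:
By the outcome, as a careful person would: the job done as asked, in the order asked, and still so for the second after the job is handed in, while the arm keeps its last pose, push and grip.
It also fails if it takes over 48 s, if anything falls off the work surface, if the arm or the gripper's body presses on something with over 40 N, if the wrist force passes 120 N, or if a joint passes its speed limit or range.

### The arm

A 6-joint arm with a two-finger parallel gripper is mounted at the origin on the work surface. World frame = base frame: x ahead of the robot, y to its left, z up, the work surface at z = 0. Lengths are in m, angles in rad, forces in N, time in s.
With the tool pointing down it reaches from about 0.35 to 0.975 m from the base axis. Payload 4.9 kg.
Tool frame: the origin (TCP) lies at the very end of the fingers, on their centre line; the grasp point (between the pads) lies 19 mm behind it; z points along the fingers, y is the line along which they close (so a half turn about z gives the same grasp; the last joint's range is limited). The gripper opens to 85 mm and grips with 20 to 120 N. Pads are 22 mm wide; open, the fingers measure 114 mm over their backs; the gripper's body (76 mm by 85 mm) begins 54 mm behind the grasp point. The pads swing forward as they close: fully open they stand 13 mm farther back than shut.
Start: joints at [0.999, 0.053, 1.613, -0, 1.476, -0.119], TCP at [0.273, 0.562, 0.231] pointing down, gripper open.
Joint ranges: [-3.01, 3.01], [-1.01, 2.22], [0.06, 2.58], [-1.02, 4.17], [0.09, 2.62], [-3.14, 3.14]. Speed limits (rad/s): [2.57, 2.57, 3.14, 3.14, 3.14, 3.14].

### API

Orientations are given as a unit quaternion [w, x, y, z].
In Python, from plant import manip gives the robot as it stands.
- The arm moves only by the tool play_rows, never from a script. Its argument "series" is a list that holds one entry, the list of rows, each a list of 7 numbers: the shift along the world's x, y, z in m, then the turn, a rotation vector about the world's x, y, z in degrees, then the opening, from 0 (shut) to 1 (fully open). In form: [[[dx, dy, dz, rx, ry, rz, grip], ...]]. A call has 1 to 10 rows; each row shifts and turns the commanded pose from where the row before left it; what a row does not reach is not made up. A row lasts 1/10 s, in which the tool goes at most 50 mm and 8.59 degrees, less where a joint would pass 70% of its speed; a pose out of reach is approached as far as the arm can. A call with a gripper value outside its range is refused whole. The fingers move at their own pace and stop on an object; the grip force is fixed at half the most. Time passes only in rows, so rows that do not move let the fingers close. It gives the time, the measured TCP pose, the force, the opening and the grip force at its end, in the units of the state.
- manip.state(): the state, without advancing time (a new reading comes with each control period).
- manip.grab_frame(name): name is "scene" or "top" or "wrist"; returns a dict with "frame" (384x512x3 uint8, blue, green, red), "mtx" (3x3 intrinsics, pixels), "k1" (the pictures are not rectified: a ray, as slopes to the right and down, at radius r is drawn at 1 + k1 r^2 times it, then the intrinsics apply), "R" (3x3) and "t" (3): a world point X has camera coordinates R X + t. Camera axes: x right, y down, z forward; pixel columns grow to the right and rows downward; lengths in m; the calibration is good to about 2 mm. A picture is of the moment at which its call begins. There is no depth.
- manip.job_done(): hands the job in; it is judged then, once.
The state is a dict: "time": time; "joint_pos": joint angles; "joint_vel": joint speeds; "joint_efforts": joint torques, N m; "tool_pos": TCP position; "tool_rot": TCP orientation; "contact_force": force on the tool from outside, world axes, zero at the start; "ft_torque": the same for the moment, N m; "gripper_width": opening from 0.0 (shut) to 1.0 (fully open); "grasp_force": force on a finger pad.
Only numpy, scipy, OpenCV 4.12 (cv2) and the standard library are available. Lean on these libraries where they do the work, as an engineer would, in place of code of your own. Each camera call takes 0.05 s, during which the arm holds its last target. There are 200 camera calls.

## Working session

There is one attempt and no reset: what is moved stays moved. The work goes in short steps, Python scripts to look and compute and a tool call to move; the robot and the scene stay as the last step left them, time stands still between calls to the robot, and variables do not carry over. Pictures are saved under pics/ and viewed, at most 10 in all, crops included, and the job is handed in when it is done.

Besides the shell and the picture viewer there is one more tool, called after "Request:" as name([rows], argument=value, ...), one row to a line, values as JSON. play_rows: Moves the arm, as the interface text tells. Its arguments: {"type":"object","properties":{"series":{"type":"array"}},"required":["series"]}

```bash
mkdir -p pics
cat > h.py <<'E'
import numpy as np, cv2
from plant import manip
def grab(n,fn=None):
    f=manip.grab_frame(n)
    if fn: cv2.imwrite('pics/'+fn,f['frame'])
    np.savez('cam_%s.npz'%(fn or n),**{k:np.array(v) for k,v in f.items()})
    return f
def load(fn): return np.load('cam_%s.npz'%fn)
def D(f): return np.array([float(f['k1']),0,0,0,0.])
def ray(f,uv):
    p=cv2.undistortPoints(np.array([[uv]],float),f['mtx'],D(f)).ravel()
    return -f['R'].T@f['t'], f['R'].T@np.array([p[0],p[1],1.])
def atz(f,uv,z):
    c,d=ray(f,uv); return c+d*(z-c[2])/d[2]
def tri(L):
    A=0;b=0
    for f,uv in L:
        c,d=ray(f,uv);d=d/np.linalg.norm(d);P=np.eye(3)-np.outer(d,d);A=A+P;b=b+P@c
    X=np.linalg.solve(A,b); return X,[np.round(proj(f,X)-np.array(uv),1) for f,uv in L]
def proj(f,X):
    return cv2.projectPoints(np.array(X,float).reshape(-1,1,3),cv2.Rodrigues(np.array(f['R']))[0],np.array(f['t'],float),f['mtx'],D(f))[0].reshape(-1,2).squeeze()
E
python3 - <<'E'
from h import *
a=grab('scene','s0.png');b=grab('top','t0.png')
for f in(a,b): print(-f['R'].T@f['t'],f['k1'],f['mtx'][0,0])
for n in('s0','t0'): cv2.imwrite(f'pics/{n}b.png',cv2.resize(cv2.imread(f'pics/{n}.png'),(800,600),interpolation=cv2.INTER_CUBIC))
print(manip.state())
E
```

```text
[ 1.17932634 -0.47054601  1.20639728] 0.009798568623565384 461.9001291089981
[ 0.39581657 -0.00174811  1.3665996 ] -0.05112959956574365 431.884601384263
{'time': 0.1, 'joint_pos': array([ 9.99024691e-01,  5.33057155e-02,  1.61417326e+00, -1.01038918e-05,
        1.47600925e+00, -1.18994165e-01]), 'joint_vel': array([ 9.41806777e-05, -1.00551748e-03, -3.59596128e-03, -1.31430416e-04,
       -1.68759955e-03,  2.97959034e-04]), 'joint_efforts': array([-1.18002749e-04, -3.94899380e+01, -3.71364856e+01, -1.47108240e-04,
        3.91133130e-03,  2.35613939e-06]), 'tool_pos': array([0.27310183, 0.56153697, 0.23016684]), 'tool_rot': array([-3.16148783e-04,  2.24459306e-01,  9.74483002e-01, -8.93520789e-04]), 'contact_force': array([ 0.68415625, -0.17509501,  0.32683061]), 'ft_torque': array([ 0.0170561 ,  0.0376699 , -0.01354319]), 'grasp_force': 0.0, 'gripper_width': 1.0018799441198176}
```

View pics/s0b.png

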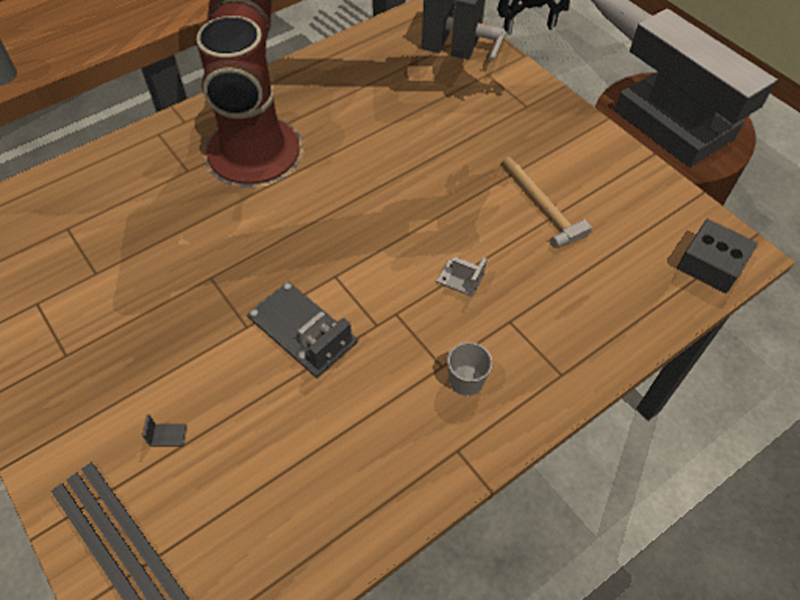

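View pics/t0b.png

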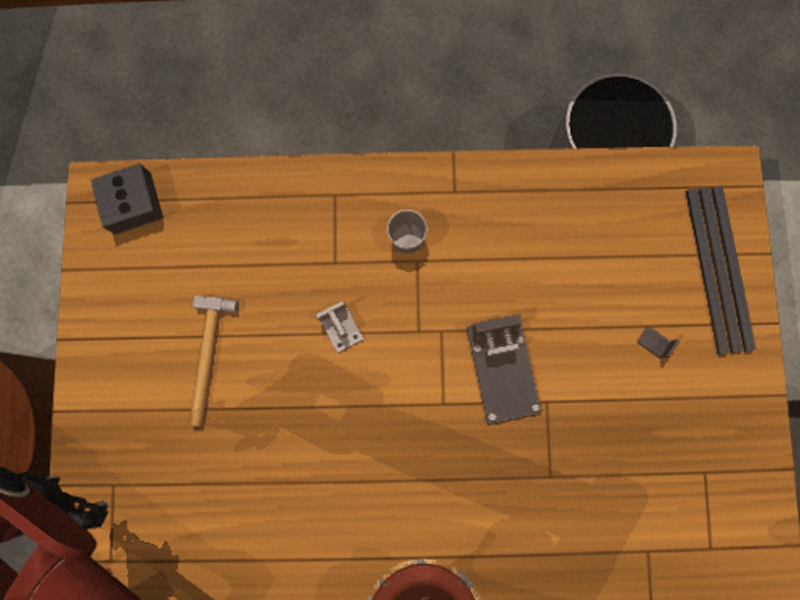

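The scene view shows the bracket at (462,275) and the jig at (303,330). The top view shows them at (340,327) and (503,370), with the tin, hammer and plain angle well clear. Next I'll zoom both views.

Run:
```python
import cv2,numpy as np
def crop(n,x,y,w,h,W,H): return cv2.resize(cv2.imread(f'pics/{n}.png')[y:y+h,x:x+w],(W,H),interpolation=cv2.INTER_CUBIC)
# native px; scale 8 for bracket (50x37), 5 for jig
A=np.hstack([crop('s0',275,155,40,40,400,300*4//3)[:300],crop('t0',197,188,40,40,400,400)[:300]])
A=np.hstack([crop('s0',272,160,50,37,400,296),crop('t0',195,190,50,37,400,296)])
B=np.hstack([crop('s0',155,178,80,60,400,300),crop('t0',285,200,80,76,400,380)[:300]])
C=np.vstack([A,np.hstack([crop('s0',155,180,80,60,400,300),crop('t0',280,200,80,60,400,300)])])
cv2.imwrite('pics/z1.png',C)
```

```text
(no output)
```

View pics/z1.png

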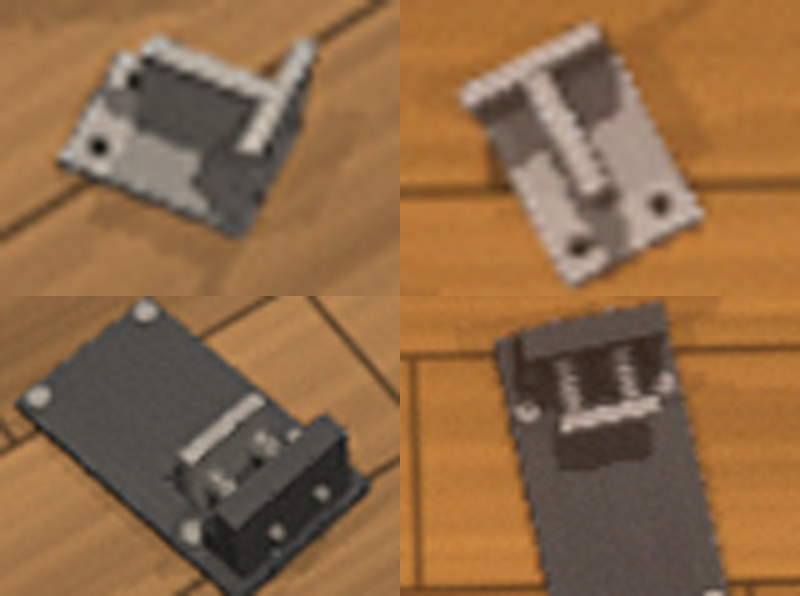

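Zoom: all four views are clear. The bracket's face edge is up-left in the top view, and its foot corners and the jig's pad and bed corners are readable. I'll triangulate and fit the poses.

```bash
cat > fit.py <<'E'
from h import *
from scipy.optimize import least_squares
s,t=load('s0.png'),load('t0.png')
def px(p,x0,y0,sc,ox=0,oy=0): return (np.array(p,float)-[ox,oy]+.5)/sc-.5+[x0,y0]
bs=lambda p:px(p,272,160,8); bt=lambda p:px(p,195,190,8,400,0)
js=lambda p:px(p,155,180,5,0,296); jt=lambda p:px(p,280,200,5,400,296)
full=lambda p:px(p,0,0,800/512)
Br=[(s,bs((318,45)),(40,30,60)),(s,bs((262,152)),(40,-30,60)),(s,bs((122,52)),(-40,30,8)),(s,bs((60,160)),(-40,-30,8)),
(s,bs((240,237)),(40,-30,0)),
(t,bt((460,97)),(40,30,60)),(t,bt((592,20)),(40,-30,60)),(t,bt((572,285)),(-40,30,8)),(t,bt((702,213)),(-40,-30,8))]
J=[(s,js((18,403)),(-100,-55,12)),(s,js((145,297)),(-100,55,12)),(s,js((238,593)),(100,-55,6)),(s,js((370,487)),(100,55,12)),
(s,js((180,460)),(30,-30,66)),(s,js((255,395)),(30,30,66)),
(t,full((489,424)),(-100,55,12)),(t,full((541,413)),(-100,-55,12)),(t,jt((565,432)),(30,30,66)),(t,jt((662,407)),(30,-30,66))]
def world(p,m):
    c,q=np.cos(p[3]),np.sin(p[3]);m=np.array(m)/1000
    return np.array([p[0]+c*m[0]-q*m[1],p[1]+q*m[0]+c*m[1],p[2]+m[2]])
def fit(L,p0):
    r=least_squares(lambda p:np.concatenate([proj(f,world(p,m))-uv for f,uv,m in L]),p0,loss='soft_l1')
    return r.x,r.fun.reshape(-1,2)
if __name__=='__main__':
    for L,p0,pairs in((Br,[.5,.1,0,.5],((0,5),(1,6),(2,7),(3,8))),(J,[.5,-.1,0,.2],((0,7),(1,6),(4,9),(5,8)))):
        x,r=fit(L,p0); print('pose',x.round(4),np.degrees(x[3]).round(2)); print(r.round(1).tolist())
        for a,b in pairs:
            X,e=tri([L[a][:2],L[b][:2]]); print(L[a][2],X.round(4),world(x,L[a][2]).round(4))
E
python3 fit.py
```

```text
pose [0.5713 0.1535 0.0014 0.4913] 28.15
[[-0.2, -0.5], [-0.4, 0.3], [-0.5, -0.2], [-0.2, -0.1], [0.5, 0.8], [-0.7, -0.4], [0.0, -0.3], [-0.3, 0.4], [0.1, 0.1]]
(40, 30, 60) [0.5922 0.1982 0.0588] [0.5924 0.1988 0.0614]
(40, -30, 60) [0.6202 0.1466 0.0617] [0.6207 0.1459 0.0614]
(-40, 30, 8) [0.5233 0.1608 0.01  ] [0.5218 0.161  0.0094]
(-40, -30, 8) [0.5504 0.1086 0.0089] [0.5502 0.1081 0.0094]
pose [ 0.4828 -0.1723 -0.0017  0.1804] 10.34
[[-0.9, 0.2], [0.4, 0.1], [0.1, 2.9], [0.2, -0.5], [-0.4, -0.6], [-0.3, -0.2], [-0.9, -0.3], [0.4, -0.5], [-0.2, -0.1], [-0.2, 0.9]]
(-100, -55, 12) [ 0.3932 -0.2424  0.0081] [ 0.3943 -0.2443  0.0103]
(-100, 55, 12) [ 0.374 -0.138  0.012] [ 0.3745 -0.1361  0.0103]
(30, -30, 66) [ 0.5203 -0.1969  0.0651] [ 0.5177 -0.1964  0.0643]
(30, 30, 66) [ 0.507  -0.1374  0.0631] [ 0.5069 -0.1374  0.0643]
```

The fit and triangulation agree: face-top height is 59–62 mm against 60, and pad-top height is 63–65 mm against 66. I'll move over the bracket and turn the tool +54°.

Request:
play_rows([
  [[0.027,-0.037,0,0,0,5.4,1],[0.027,-0.037,0,0,0,5.4,1],[0.027,-0.037,0,0,0,5.4,1],[0.027,-0.037,0,0,0,5.4,1],[0.027,-0.037,0,0,0,5.4,1],[0.027,-0.037,0,0,0,5.4,1],[0.027,-0.037,0,0,0,5.4,1],[0.027,-0.037,0,0,0,5.4,0.6],[0.027,-0.037,0,0,0,5.4,0.6],[0.027,-0.037,0,0,0,5.4,0.6]],
])

```text
time: 1.1
tool_pos: [0.544, 0.1902, 0.2308]
tool_rot: [-0.0, -0.244, 0.97, 0.0]
contact_force: [0.6, 0.6, 0.1]
gripper_width: 0.598
grasp_force: 0.0
```

Request:
play_rows([
  [[0.015,-0.018,-0.015,0,0,0,0.6],[0.015,-0.018,-0.015,0,0,0,0.6],[0,0,0,0,0,0,0.6],[0,0,0,0,0,0,0.6]],
])

```text
time: 1.5
tool_pos: [0.5729, 0.1559, 0.2004]
tool_rot: [-0.001, -0.242, 0.97, 0.0]
contact_force: [0.2, 0.7, -0.0]
gripper_width: 0.596
grasp_force: 0.0
```

Run:
```python
from h import *
f=grab('wrist','w1.png');print(-f['R'].T@f['t'])
from fit import *
x,_=fit(Br,[.5,.1,0,.5]);I=cv2.resize(f['frame'],(800,600),interpolation=cv2.INTER_CUBIC)
for m in((40,30,60),(40,-30,60),(-40,30,8),(-40,-30,8),(-20,5,60),(-20,-5,60)):
    p=(proj(f,world(x,m))*800/512);print(m,p.round());cv2.circle(I,tuple(int(v) for v in p),3,(0,0,255),1)
cv2.imwrite('pics/w1b.png',I)
```

```text
[0.51058447 0.12214812 0.34316877]
(40, 30, 60) [454. 341.]
(40, -30, 60) [354. 341.]
(-40, 30, 8) [449. 198.]
(-40, -30, 8) [358. 199.]
(-20, 5, 60) [412. 242.]
(-20, -5, 60) [395. 242.]
```

View pics/w1b.png

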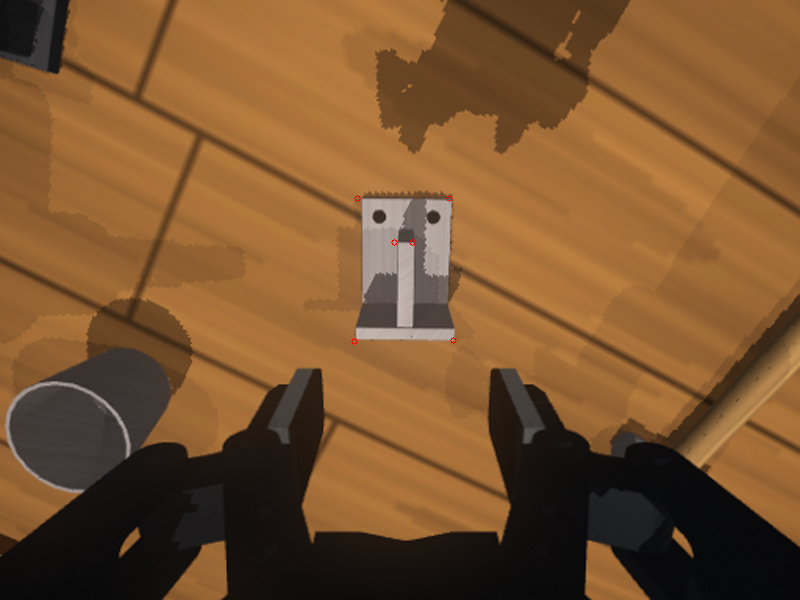

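The fitted corners sit on the bracket in the wrist view: foot corners (360,197) and (452,197), face edge about y=340, rib at x≈405. The error is under 1.5 mm, and the tool is above the rib and aligned. Now descend and grip.

Request:
play_rows([
  [[0,0,-0.04,0,0,0,0.6],[0,0,-0.04,0,0,0,0.6],[0,0,-0.04,0,0,0,0.6],[0,0,-0.03,0,0,0,0.6],[0,0,-0.015,0,0,0,0.6],[0,0,-0.008,0,0,0,0.6],[0,0,0,0,0,0,0.6],[0,0,0,0,0,0,0.3],[0,0,0,0,0,0,0.2],[0,0,0,0,0,0,0]],
])

```text
time: 2.55
tool_pos: [0.5746, 0.1563, 0.0302]
tool_rot: [0.001, -0.242, 0.97, 0.0]
contact_force: [-2.9, -1.9, 0.7]
gripper_width: 0.108
grasp_force: 58.2
```

Request:
play_rows([
  [[0,0,0,0,0,0,0],[0,0,0,0,0,0,0],[0,0,0,0,0,0,0],[0,0,0,0,0,0,0]],
])

```text
time: 2.95
tool_pos: [0.5746, 0.1563, 0.0301]
tool_rot: [0.001, -0.242, 0.97, 0.0]
contact_force: [-1.7, 0.5, 7.3]
gripper_width: 0.106
grasp_force: 60.1
```

Gripped at 60 N. Lift, carry to hover over the jig's open side, and turn −17.8°.

Request:
play_rows([
  [[0,0,0.01,0,0,0,0],[0,0,0.02,0,0,0,0],[0,0,0.03,0,0,0,0],[-0.003,-0.01,0.02,0,0,-0.8,0],[-0.0071,-0.021,0,0,0,-1.5,0],[-0.0112,-0.0332,0,0,0,-1.5,0],[-0.0112,-0.0332,0,0,0,-1.5,0],[-0.0112,-0.0332,0,0,0,-1.5,0],[-0.0112,-0.0332,0,0,0,-1.5,0],[-0.0112,-0.0332,0,0,0,-1.5,0]],
])

```text
time: 3.95
tool_pos: [0.505, -0.0419, 0.1067]
tool_rot: [-0.002, -0.158, 0.987, 0.001]
contact_force: [-0.3, -0.2, -6.2]
gripper_width: 0.107
grasp_force: 58.7
```

Request:
play_rows([
  [[-0.0112,-0.0332,0,0,0,-1.5,0],[-0.0112,-0.0332,0,0,0,-1.5,0],[-0.0112,-0.0332,0,0,0,-1.5,0],[-0.008,-0.024,0,0,0,-1.5,0],[-0.0045,-0.012,0,0,0,-1.5,0],[0,0,0,0,0,0,0],[0,0,0,0,0,0,0],[0,0,0,0,0,0,0]],
])

```text
time: 4.75
tool_pos: [0.4611, -0.1755, 0.1078]
tool_rot: [-0.0, -0.094, 0.996, 0.001]
contact_force: [-0.7, -0.5, -6.8]
gripper_width: 0.105
grasp_force: 59.0
```

Run:
```python
from h import *
print(manip.state()['contact_force'],manip.state()['tool_pos'],manip.state()['tool_rot'])
f=grab('wrist','w2.png');print(-f['R'].T@f['t'])
from fit import *
x,_=fit(J,[.5,-.1,0,.2]);I=cv2.resize(f['frame'],(800,600),interpolation=cv2.INTER_CUBIC)
for m in((30,30,66),(30,-30,66),(75,45,76),(75,-45,76),(-100,55,12),(-100,-55,12)):
    p=(proj(f,world(x,m))*800/512);print(m,p.round());cv2.circle(I,tuple(int(v) for v in p),3,(0,0,255),1)
cv2.imwrite('pics/w2b.png',I)
```

```text
[-0.65452083 -0.53318881 -6.80575903] [ 0.46113249 -0.17550354  0.10782286] [-3.20197025e-04 -9.43593206e-02  9.95538020e-01  5.17111955e-04]
[ 0.39150622 -0.18909887  0.25050347]
(30, 30, 66) [473. 453.]
(30, -30, 66) [333. 452.]
(75, 45, 76) [505. 555.]
(75, -45, 76) [300. 553.]
(-100, 55, 12) [525. 138.]
(-100, -55, 12) [286. 136.]
```

View pics/w2b.png

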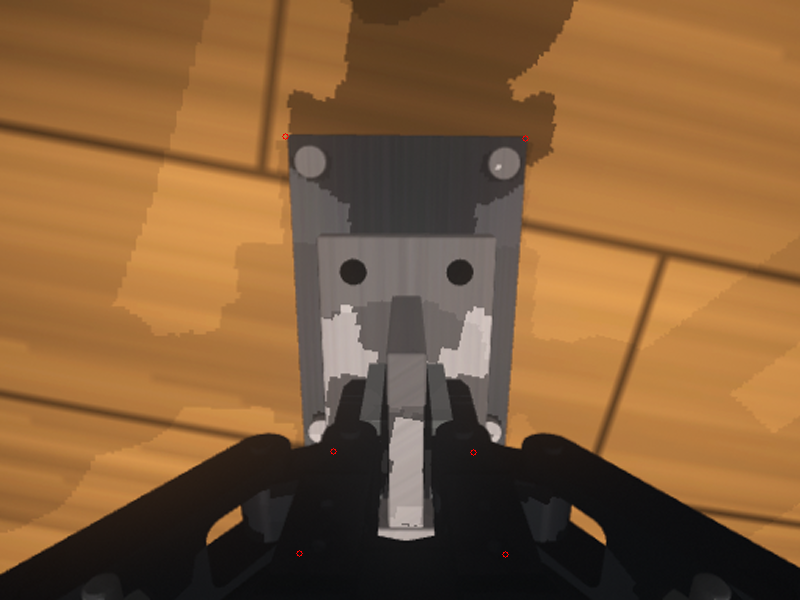

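The wrist view shows the bracket aligned. Bed-edge corners are at (288,135) and (525,136), and foot edge corners at (318,236) and (495,236), so both are centred near column 406 with under 0.3° skew. The pad gap is about 16 mm. Lower onto the bed.

Request:
play_rows([
  [[0,0,-0.015,0,0,0,0],[0,0,-0.02,0,0,0,0],[0,0,-0.015,0,0,0,0],[0,0,-0.006,0,0,0,0],[0,0,-0.003,0,0,0,0],[0,0,0,0,0,0,0],[0,0,0,0,0,0,0]],
])

```text
time: 5.5
tool_pos: [0.4619, -0.1769, 0.0501]
tool_rot: [0.001, -0.094, 0.996, -0.0]
contact_force: [1.4, 0.5, -6.1]
gripper_width: 0.106
grasp_force: 58.9
```

Request:
play_rows([
  [[0,0,-0.002,0,0,0,0],[0,0,-0.002,0,0,0,0],[0,0,0,0,0,0,0],[0,0,0,0,0,0,0]],
])

```text
time: 5.9
tool_pos: [0.4612, -0.1766, 0.0453]
tool_rot: [-0.0, -0.094, 0.996, -0.0]
contact_force: [-0.4, -0.1, -5.5]
gripper_width: 0.105
grasp_force: 59.0
```

Request:
play_rows([
  [[0,0,-0.001,0,0,0,0],[0,0,-0.001,0,0,0,0],[0,0,0,0,0,0,0],[0,0,0,0,0,0,0]],
])

```text
time: 6.3
tool_pos: [0.4612, -0.1766, 0.0432]
tool_rot: [-0.0, -0.094, 0.996, 0.0]
contact_force: [0.2, 0.3, -6.1]
gripper_width: 0.108
grasp_force: 59.0
```

Request:
play_rows([
  [[0,0,-0.001,0,0,0,0],[0,0,0,0,0,0,0],[0,0,0,0,0,0,0]],
])

```text
time: 6.6
tool_pos: [0.4612, -0.1766, 0.0423]
tool_rot: [-0.0, -0.094, 0.996, 0.0]
contact_force: [0.1, -0.2, -6.1]
gripper_width: 0.104
grasp_force: 59.2
```

Request:
play_rows([
  [[0,0,-0.001,0,0,0,0],[0,0,0,0,0,0,0],[0,0,0,0,0,0,0]],
])

```text
time: 6.9
tool_pos: [0.4614, -0.1767, 0.0422]
tool_rot: [-0.0, -0.094, 0.996, -0.0]
contact_force: [-4.8, 2.1, 4.2]
gripper_width: 0.109
grasp_force: 60.5
```

Request:
play_rows([
  [[0,0,-0.0005,0,0,0,0],[0,0,0,0,0,0,0],[0,0,0,0,0,0,0]],
])

```text
time: 7.2
tool_pos: [0.4614, -0.1767, 0.0422]
tool_rot: [-0.0, -0.094, 0.996, 0.0]
contact_force: [-7.0, 3.0, 6.5]
gripper_width: 0.101
grasp_force: 61.3
```

Contact with the bed is at tool z 42.2 mm, as expected. Ease off 0.6 mm and slide towards the pad.

Request:
play_rows([
  [[0,0,0.0006,0,0,0,0],[0,0,0,0,0,0,0],[0.00197,0.00036,0,0,0,0,0],[0.00197,0.00036,0,0,0,0,0],[0.00197,0.00036,0,0,0,0,0],[0.00197,0.00036,0,0,0,0,0],[0.00197,0.00036,0,0,0,0,0]],
])

```text
time: 7.9
tool_pos: [0.4713, -0.1757, 0.0422]
tool_rot: [-0.0, -0.094, 0.996, -0.001]
contact_force: [-5.2, 0.1, 3.6]
gripper_width: 0.109
grasp_force: 60.6
```

Request:
play_rows([
  [[0.00197,0.00036,0,0,0,0,0],[0,0,0,0,0,0,0],[0,0,0,0,0,0,0]],
])

```text
time: 8.2
tool_pos: [0.4736, -0.1753, 0.0421]
tool_rot: [0.001, -0.094, 0.996, -0.001]
contact_force: [-4.1, -1.2, 3.7]
gripper_width: 0.108
grasp_force: 60.5
```

Request:
play_rows([
  [[0.00098,0.00018,0.0005,0,0,0,0],[0.00098,0.00018,0,0,0,0,0],[0,0,0,0,0,0,0],[0,0,0,0,0,0,0]],
])

```text
time: 8.6
tool_pos: [0.475, -0.1745, 0.0422]
tool_rot: [-0.0, -0.094, 0.996, -0.0]
contact_force: [-4.6, -1.6, 3.8]
gripper_width: 0.101
grasp_force: 60.6
```

Request:
play_rows([
  [[0.00098,0.00018,0,0,0,0,0],[0.00098,0.00018,0,0,0,0,0],[0,0,0,0,0,0,0],[0,0,0,0,0,0,0]],
])

```text
time: 9.0
tool_pos: [0.4766, -0.174, 0.0423]
tool_rot: [-0.001, -0.094, 0.996, -0.0]
contact_force: [-6.9, -2.1, 4.4]
gripper_width: 0.106
grasp_force: 60.8
```

Request:
play_rows([
  [[0.00098,0.00018,0,0,0,0,0],[0.00098,0.00018,0,0,0,0,0],[0,0,0,0,0,0,0],[0,0,0,0,0,0,0]],
])

```text
time: 9.4
tool_pos: [0.4781, -0.1737, 0.0423]
tool_rot: [-0.001, -0.094, 0.996, -0.0]
contact_force: [-8.4, -2.0, 7.0]
gripper_width: 0.106
grasp_force: 61.0
```

Request:
play_rows([
  [[0,0,0.0005,0,0,0,0],[0,0,0,0,0,0,0],[0,0,0,0,0,0,0]],
])

```text
time: 9.7
tool_pos: [0.4781, -0.1737, 0.0423]
tool_rot: [-0.001, -0.094, 0.996, -0.0]
contact_force: [-6.7, -3.5, 3.8]
gripper_width: 0.108
grasp_force: 60.5
```

Request:
play_rows([
  [[0.00197,0.00036,0,0,0,0,0],[0.00197,0.00036,0,0,0,0,0],[0,0,0,0,0,0,0],[0,0,0,0,0,0,0]],
])

```text
time: 10.1
tool_pos: [0.4814, -0.1731, 0.0423]
tool_rot: [-0.002, -0.094, 0.996, -0.0]
contact_force: [-9.7, -2.7, 6.1]
gripper_width: 0.108
grasp_force: 60.9
```

Request:
play_rows([
  [[0.00098,0.00018,0.0005,0,0,0,0],[0.00098,0.00018,0.0005,0,0,0,0],[0,0,0,0,0,0,0],[0,0,0,0,0,0,0]],
])

```text
time: 10.5
tool_pos: [0.4827, -0.1728, 0.0424]
tool_rot: [-0.003, -0.094, 0.996, -0.0]
contact_force: [-9.6, -5.6, 1.8]
gripper_width: 0.106
grasp_force: 60.3
```

Request:
play_rows([
  [[0,0,0.0005,0,0,0,0],[0,0,0,0,0,0,0],[0,0,0,0,0,0,0]],
])

```text
time: 10.8
tool_pos: [0.4827, -0.1728, 0.0424]
tool_rot: [-0.002, -0.094, 0.996, -0.0]
contact_force: [-7.1, -4.4, -1.2]
gripper_width: 0.105
grasp_force: 59.8
```

Run:
```python
from h import *
f=grab('scene','s1.png');g=grab('wrist','w3.png')
A=cv2.resize(f['frame'][170:245,150:250],(800,600),interpolation=cv2.INTER_CUBIC)
cv2.imwrite('pics/s1b.png',A)
```

```text
(no output)
```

View pics/s1b.png

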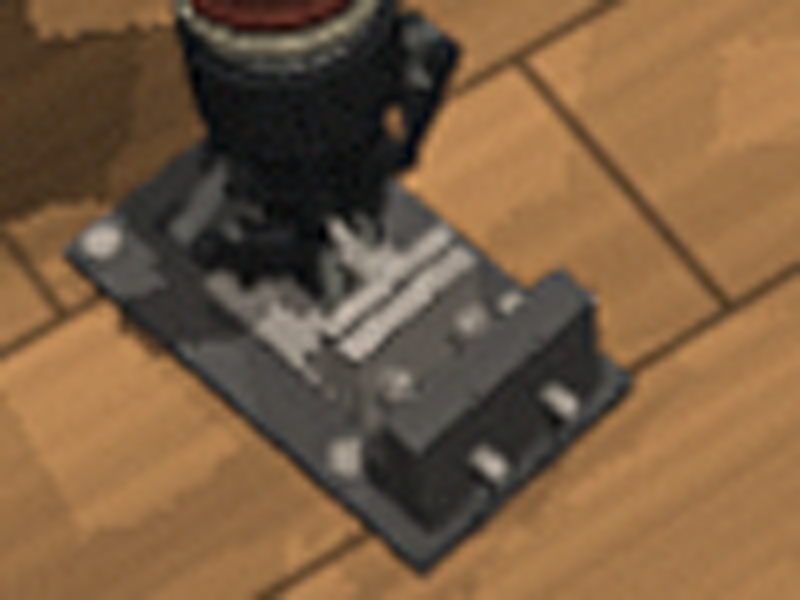

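The scene view shows the bracket's top edge (328,325)–(455,230) parallel to the pad's top edge (340,355)–(472,258), level with its ends and touching. Next I'll measure the pad's travel by comparing profiles before and after.

```bash
cat > trav.py <<'E'
from fit import *
import sys
x,_=fit(J,[.5,-.1,0,.2]); d=np.arange(20,68,1.)
def prof(fn):
    f=load(fn);g=cv2.cvtColor(f['frame'],cv2.COLOR_BGR2GRAY).astype(np.float32);P=0
    for y in np.arange(-26,27,2.):
        q=np.array([proj(f,world(x,(a,y,66))) for a in d],np.float32)
        P=P+cv2.remap(g,q[None,:,0],q[None,:,1],cv2.INTER_LINEAR).ravel()
    return P/27
for n in ['s0.png']+sys.argv[1:]:
    P=prof(n);print(n,P.round().astype(int).tolist())
    # back edge = steepest bright->dark fall, refined
    G=-np.gradient(cv2.GaussianBlur(P[:,None],(1,5),0).ravel());k=G[:30].argmax();w=slice(max(k-3,0),k+4);print('back edge',d[k],(d[w]*np.clip(G[w],0,None)).sum()/np.clip(G[w],0,None).sum())
E
python3 trav.py s1.png
```

```text
s0.png [78, 77, 76, 76, 77, 80, 87, 99, 114, 130, 143, 154, 159, 162, 162, 159, 152, 141, 124, 105, 89, 79, 77, 79, 80, 82, 83, 84, 85, 86, 89, 91, 94, 96, 98, 99, 99, 97, 95, 94, 92, 91, 91, 89, 88, 87, 86, 85]
back edge 38.0 38.13785346905123
s1.png [102, 105, 112, 122, 135, 147, 157, 163, 163, 158, 148, 134, 119, 108, 108, 118, 134, 149, 158, 164, 165, 164, 160, 151, 137, 119, 101, 88, 81, 82, 84, 85, 86, 87, 87, 88, 90, 92, 94, 96, 99, 100, 101, 102, 101, 99, 96, 93]
back edge 45.0 44.8372506282156
```

Pad travel is about 6.8 mm, consistent with the 7.8 N along the push. It needs about 5.2 mm more.

Request:
play_rows([
  [[0.00098,0.00018,0.0001,0,0,0,0],[0.00098,0.00018,0.0001,0,0,0,0],[0.00098,0.00018,0.0001,0,0,0,0],[0.00098,0.00018,0.0001,0,0,0,0],[0.00098,0.00018,0.0001,0,0,0,0],[0,0,0,0,0,0,0],[0,0,0,0,0,0,0]],
])

```text
time: 11.6
tool_pos: [0.4863, -0.1721, 0.0425]
tool_rot: [-0.004, -0.094, 0.996, -0.0]
contact_force: [-11.2, -6.0, 0.5]
gripper_width: 0.107
grasp_force: 60.1
```

```bash
python3 - <<'E'
from h import *
f=grab('scene','s2.png'); s=manip.state();print(s['tool_pos'],s['tool_rot'],s['contact_force'])
E
python3 trav.py s2.png | grep back
```

```text
[ 0.48630111 -0.17207961  0.04246152] [-4.10079185e-03 -9.37010972e-02  9.95591909e-01 -1.94188379e-04] [-11.71207908  -6.90522029   0.55869078]
back edge 38.0 38.13785346905123
back edge 49.0 48.65251286052977
```

Travel is 10.5 mm. The arm's compliance has pitched the tool forward about 0.45° and left some side load, so I'll correct both and add the last 1.5 mm.

Request:
play_rows([
  [[0.0005,-0.0002,0,0.05,-0.25,0,0],[0.0006,-0.0001,0,0.05,-0.25,0,0],[0,0,0,0,0,0,0],[0,0,0,0,0,0,0]],
])

```text
time: 12.05
tool_pos: [0.4866, -0.172, 0.0423]
tool_rot: [-0.001, -0.094, 0.996, 0.001]
contact_force: [-13.8, -5.0, 1.8]
gripper_width: 0.108
grasp_force: 60.4
```

```bash
python3 - <<'E'
from h import *
f=grab('scene','s3.png'); s=manip.state();print(s['tool_pos'],s['tool_rot'],s['contact_force'])
E
python3 trav.py s3.png | grep back
```

```text
[ 0.48664602 -0.17200236  0.04227506] [-6.56049584e-04 -9.38259304e-02  9.95588110e-01  7.60706919e-04] [-14.29573167  -4.86937962   1.62088551]
back edge 38.0 38.13785346905123
back edge 49.0 48.80649585398945
```

Request:
play_rows([
  [[0.0006,0,0.0002,0,-0.05,0,0],[0.0006,0,0.0002,0,-0.05,0,0],[0,0,0.0002,0,0,0,0],[0,0,0,0,0,0,0],[0,0,0,0,0,0,0]],
])

```text
time: 12.6
tool_pos: [0.4874, -0.1719, 0.0423]
tool_rot: [-0.0, -0.094, 0.996, 0.001]
contact_force: [-15.1, -6.6, 0.3]
gripper_width: 0.108
grasp_force: 60.1
```

```bash
python3 - <<'E'
from h import *
f=grab('scene','s4.png'); w=grab('wrist','w4.png'); s=manip.state();print(s['tool_pos'],s['tool_rot'],s['contact_force'])
A=cv2.resize(f['frame'][190:235,170:230],(800,600),interpolation=cv2.INTER_CUBIC)
B=cv2.resize(w['frame'],(800,600),interpolation=cv2.INTER_CUBIC)
cv2.imwrite('pics/s4b.png',A);cv2.imwrite('pics/w4b.png',B)
E
python3 trav.py s4.png | grep back
```

```text
[ 0.48732948 -0.17187504  0.04223156] [-3.03518893e-04 -9.37943737e-02  9.95591152e-01  8.83451058e-04] [-13.63465868  -6.10687189   0.37282613]
back edge 38.0 38.13785346905123
back edge 49.0 49.34178269415754
```

View pics/w4b.png

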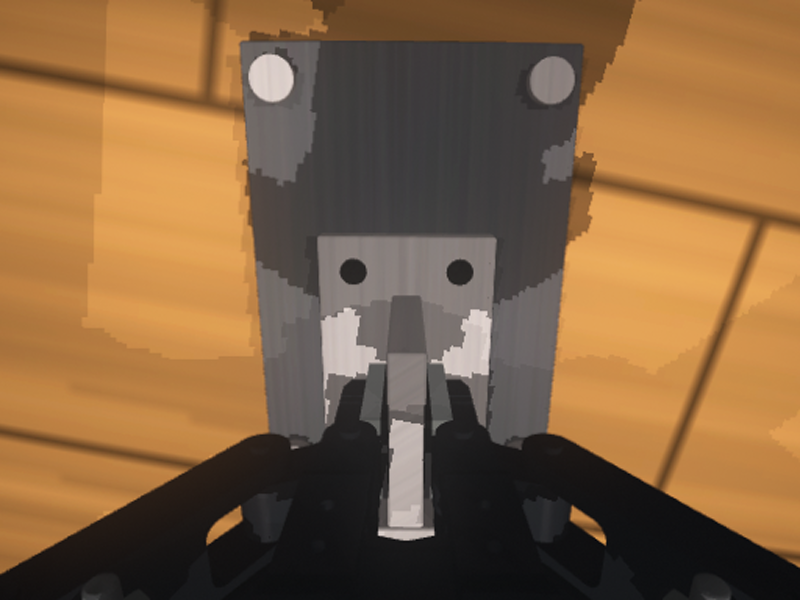

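View pics/s4b.png

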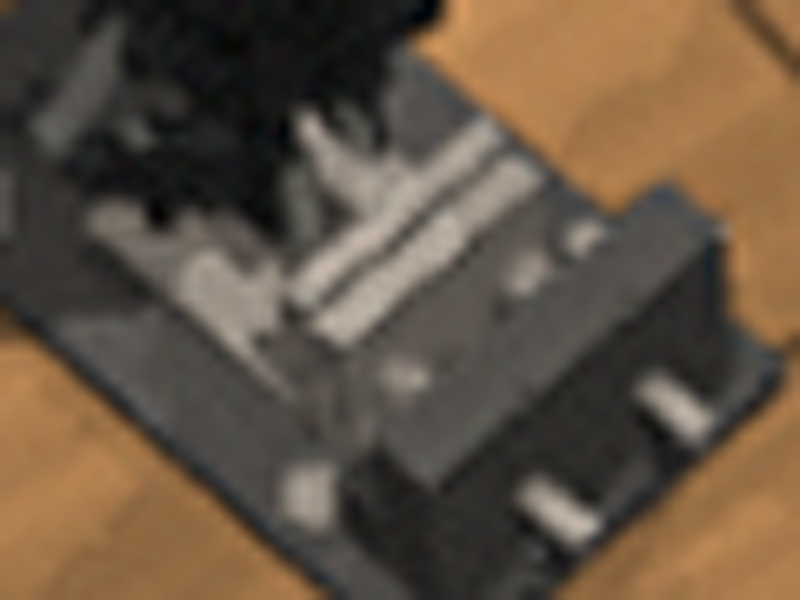

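The wrist view shows the foot flat and centred: columns 317–496 (mid 406.5), against a bed mid of about 408. The scene view shows the bracket and pad edges parallel and touching, with the ends flush and a clear gap to the post. Travel is about 11.4 mm, so one small nudge, then hold.

Request:
play_rows([
  [[0.0005,0,0,0,0,-0.1,0],[0,0,0,0,0,0,0],[0,0,0,0,0,0,0],[0,0,0,0,0,0,0],[0,0,0,0,0,0,0],[0,0,0,0,0,0,0],[0,0,0,0,0,0,0],[0,0,0,0,0,0,0],[0,0,0,0,0,0,0],[0,0,0,0,0,0,0]],
])

```text
time: 13.7
tool_pos: [0.4876, -0.1718, 0.0423]
tool_rot: [-0.001, -0.093, 0.996, 0.001]
contact_force: [-14.8, -5.8, 1.3]
gripper_width: 0.105
grasp_force: 60.2
```

```bash
python3 - <<'E'
from h import *
f=grab('scene','s5.png'); s=manip.state();print(s['tool_pos'],s['tool_rot'],s['contact_force'])
E
python3 trav.py s5.png | grep back
```

```text
[ 0.48762374 -0.17181205  0.04225724] [-6.25894296e-04 -9.30383942e-02  9.95661862e-01  9.60671645e-04] [-16.25898572  -6.09679493   1.57667763]
back edge 38.0 38.13785346905123
back edge 49.0 49.52881348755379
```

Travel is about 11.6 mm, steady. Hold for 5 s.

Request:
play_rows([
  [[0,0,0,0,0,0,0],[0,0,0,0,0,0,0],[0,0,0,0,0,0,0],[0,0,0,0,0,0,0],[0,0,0,0,0,0,0],[0,0,0,0,0,0,0],[0,0,0,0,0,0,0],[0,0,0,0,0,0,0],[0,0,0,0,0,0,0],[0,0,0,0,0,0,0]],
])

```text
time: 14.75
tool_pos: [0.4876, -0.1718, 0.0423]
tool_rot: [-0.001, -0.093, 0.996, 0.001]
contact_force: [-15.2, -4.3, 1.5]
gripper_width: 0.106
grasp_force: 60.2
```

Request:
play_rows([
  [[0,0,0,0,0,0,0],[0,0,0,0,0,0,0],[0,0,0,0,0,0,0],[0,0,0,0,0,0,0],[0,0,0,0,0,0,0],[0,0,0,0,0,0,0],[0,0,0,0,0,0,0],[0,0,0,0,0,0,0],[0,0,0,0,0,0,0],[0,0,0,0,0,0,0]],
])

```text
time: 15.75
tool_pos: [0.4876, -0.1718, 0.0423]
tool_rot: [-0.001, -0.093, 0.996, 0.001]
contact_force: [-16.1, -5.9, 1.4]
gripper_width: 0.103
grasp_force: 60.2
```

Request:
play_rows([
  [[0,0,0,0,0,0,0],[0,0,0,0,0,0,0],[0,0,0,0,0,0,0],[0,0,0,0,0,0,0],[0,0,0,0,0,0,0],[0,0,0,0,0,0,0],[0,0,0,0,0,0,0],[0,0,0,0,0,0,0],[0,0,0,0,0,0,0],[0,0,0,0,0,0,0]],
])

```text
time: 16.75
tool_pos: [0.4876, -0.1718, 0.0423]
tool_rot: [-0.001, -0.093, 0.996, 0.001]
contact_force: [-14.6, -5.3, 0.7]
gripper_width: 0.105
grasp_force: 60.2
```

Request:
play_rows([
  [[0,0,0,0,0,0,0],[0,0,0,0,0,0,0],[0,0,0,0,0,0,0],[0,0,0,0,0,0,0],[0,0,0,0,0,0,0],[0,0,0,0,0,0,0],[0,0,0,0,0,0,0],[0,0,0,0,0,0,0],[0,0,0,0,0,0,0],[0,0,0,0,0,0,0]],
])

```text
time: 17.75
tool_pos: [0.4876, -0.1718, 0.0423]
tool_rot: [-0.001, -0.093, 0.996, 0.001]
contact_force: [-14.3, -5.1, 1.4]
gripper_width: 0.105
grasp_force: 60.2
```

Request:
play_rows([
  [[0,0,0,0,0,0,0],[0,0,0,0,0,0,0],[0,0,0,0,0,0,0],[0,0,0,0,0,0,0],[0,0,0,0,0,0,0],[0,0,0,0,0,0,0],[0,0,0,0,0,0,0],[0,0,0,0,0,0,0],[0,0,0,0,0,0,0],[0,0,0,0,0,0,0]],
])

```text
time: 18.75
tool_pos: [0.4876, -0.1718, 0.0423]
tool_rot: [-0.001, -0.093, 0.996, 0.001]
contact_force: [-14.4, -5.9, 0.3]
gripper_width: 0.105
grasp_force: 60.2
```

```bash
python3 -c "
from h import *
grab('scene','s6.png')"; python3 trav.py s6.png | grep back; python3 -c "
from plant import manip
s=manip.state();print(s['time'],s['tool_pos'],s['contact_force'],s['grasp_force'])
if abs(s['tool_pos'][0]-.4876)<.001: print(manip.job_done())"
```

```text
back edge 38.0 38.13785346905123
back edge 49.0 49.55821256787577
18.8 [ 0.48762953 -0.17182964  0.04227401] [-14.32797199  -5.36345565   1.34377187] 60.23009240627289
the job is handed in; nothing more can be done
None
```

The job is handed in with the bracket foot down on the bed, its face flat and lined up on the pad, held for 5 s and still gripped and pressed; measured pad travel was about 11.5 mm of 25 (roughly 12 N).

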